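# Feel out the empty dock bay and seat the fresh cartridge

## Robot

A 6-joint arm with a two-finger parallel gripper is mounted at the origin on the work surface. World frame = base frame: x ahead of the robot, y to its left, z up, the work surface at z = 0. Lengths are in mm, angles in rad, forces in N, time in s.
With the tool pointing down it reaches from about 275 to 825 mm from the base axis. Payload 5.2 kg.
Tool frame: the origin (TCP) lies at the very end of the fingers, on their centre line; the grasp point (between the pads) lies 19 mm behind it; z points along the fingers, y is the direction in which the jaws open and shut (so a half turn about z gives the same grasp; the last joint's range is limited). The gripper opens to 93 mm and grips with 3 to 60 N. Pads are 15 mm wide; open, the fingers measure 128 mm over their backs; the gripper's body (75 mm by 188 mm) begins 65 mm behind the grasp point.
Start: joints at [-1.44, 0.259, 1.535, -0, 1.348, -0.203], TCP at [180.22, -519.64, 218.653] pointing down, gripper open.
Joint ranges: [-3.14, 3.14], [-0.91, 2.08], [0.19, 2.58], [-1.22, 4.36], [0.22, 2.71], [-3.12, 3.12]. Speed limits (rad/s): [2.57, 2.57, 3.14, 3.14, 3.14, 3.14].

## Interface

Orientations are given as [roll, pitch, yaw] about the fixed x, y, z axes, in that order (R = Rz(yaw) Ry(pitch) Rx(roll)).
In Python, from bench import robot gives the robot as it stands. The module is installed in compiled form; this text tells all that it offers. Calls block until the motion is done:
- robot.move_ptp(position, orientation): joint-space move of the TCP to a pose.
- robot.move_linear(position, ori=None, speed=150, f_stop=None): straight line of the TCP; ori=None keeps the orientation; speed is the mean speed in mm/s. With f_stop (N) it stops when the force on the tool has changed by that much, and returns True; else False.
- robot.move_j(angles): joint-space move.
- robot.move_gripper(opening): opening from 0.0 (shut) to 1.0 (fully open); the grip force is fixed at half the most; returns when the fingers have stopped.
- robot.sleep(seconds).
- robot.inverse_kinematics(position, orientation): joint angles nearest the present ones, or None.
- robot.get_image(name): name is "scene" or "side" or "wrist"; returns a dict with "img" (384x512x3 uint8, blue, green, red), "fovy" (degrees; the focal length in pixels is half the picture's height over the tangent of half this angle, whatever the lens; pixels are square), "cx", "cy" (the principal point, pixels), "k1" (the pictures are not rectified: a ray, as slopes to the right and down, at radius r is drawn at 1 + k1 r^2 times it, then the intrinsics apply), "eye" and "orientation" of the camera in the world. Camera axes: x right, y down, z forward; pixel columns grow to the right and rows downward; lengths in mm; the calibration is good to about 2 mm. A picture is of the moment at which its call begins. There is no depth.
A pose or a line that the arm cannot do raises robot.MotionError and nothing moves.
- robot.hand_in(): hands the job in, once; it reports no verdict.
Readings, each from a call of its own:
- robot.current_t(): time.
- robot.current_qpos(): joint angles.
- robot.current_joint_vel(): joint speeds.
- robot.current_joint_efforts(): joint torques, N m.
- robot.current_tcp_pos(): TCP position.
- robot.current_eef_rot(): TCP orientation.
- robot.current_contact_force(): force on the tool from outside, world axes, zero at the start.
- robot.current_ft_torque(): the same for the moment, N m.
- robot.current_gripper_width(): opening from 0.0 (shut) to 1.0 (fully open).
Only numpy, scipy, OpenCV 4.12 (cv2) and the standard library are available. Lean on these libraries where they do the work, as an engineer would, in place of code of your own. Each camera call takes 0.05 s, during which the arm holds its last target.

## Task

One of the two deep bays of the grey dock still has a leftover block stuck at its bottom: first feel with the dip rod until you have touched the bare floor of the empty bay, then put the rod back upright in its stand. Next lift the tall cartridge out of the rack by its narrow edges, stand it on the mat and let go, take it again by its broad faces so that your fingers clear the dock's guide rails, and seat it fully home in the empty bay. Keep the cartridge upright and leave everything else where it is.

Things in the scene. Friction and masses are not known exactly. Their poses are not given: they have to be found in the camera images.
- dock: Fixed grey block 98 x 190 x 77 mm with two deep bays side by side along its y; origin at the centre of its underside. At both narrow ends (its +x and -x) of each bay's mouth stands an aluminium guide rail 8 x 20 mm, 50 mm tall: inner face 33 mm from the bay's centre, top 127 mm above the bench. The long sides of the mouth are open for fingers.
- bay_left (a point): Centre of the bare floor of the bay on the dock's +y side, 12 mm above the bench; axes as the dock's. Bay: pocket 59 mm (dock x) by 35 mm (dock y), 65 mm deep, 4 mm chamfer at the mouth, 77 mm above the bench. One of the bays, either one, holds a stuck leftover block 30 mm tall that fills its bottom; the other is empty.
- bay_right (a point): Centre of the bare floor of the other bay (on the dock's -y side, 96 mm from bay_left); all else as for bay_left.
- rod_handle (a point): Centre of the handle of the loose dip rod, z along the rod, up. Rod: steel shaft 14 mm in diameter and 130 mm long with a square white handle 22 x 22 x 45 mm on top, 175 mm overall, 140 g; the handle's faces look along this point's x and y. It starts upright in the stand. The flat tip lies 152.5 mm below this point.
- rod_tip (a point): Centre of the flat lower end of the dip rod, same axes.
- stand_hole (a point): Centre of the floor of the hole in the fixed white rod stand, a block 75 x 75 x 60 mm: hole 18 mm in diameter, 50 mm deep, chamfered 3 mm, its floor 10 mm above the bench.
- cartridge_mid (a point): Centre of the tall cartridge, a loose white upright box 54 mm (its x) by 30 mm (its y) by 120 mm tall, about 220 g, half-way up (60 mm above its underside). Broad faces look along its y, narrow edges along its x. It starts upright in one of the slots of the rack, and either way round fits the dock with its x along the dock's x.
- rack: Fixed rack, origin under its centre: base 85 x 130 x 8 mm, four clear upright plates form three slots 36 mm wide, centres at its y = -40, 0, +40 mm. Plates are 40 mm long in x (centred) and 112 mm high, so cartridges can be gripped only at their narrow edges, which stick out past the plates. One tall and two short cartridges stand on the base, their x along the rack's x.
- mat: Fixed dark rubber mat 120 x 120 mm, 3 mm thick, lying flat and empty on the bench; origin at the centre of its underside.
- short_a_mid (a point): Centre of a short cartridge, same section as the tall one but 80 mm tall, in the rack: leave alone.
- short_b_mid (a point): Centre of the other short cartridge, 80 mm tall, in the rack: leave alone.
- reagent: Clear bottle with blue cap, 60 mm in diameter, 130 mm tall, origin under its centre: leave alone.
- amber: Amber bottle with white cap, 56 mm in diameter, 110 mm tall, origin under its centre: leave alone.
- jar: Jar 68 mm in diameter, 65 mm tall, origin under its centre: leave alone.
- dish: Flat closed glass dish 80 mm in diameter, 14 mm tall, origin under its centre: leave alone.
- beaker: Empty glass beaker 68 mm in diameter, 90 mm tall, origin under its centre: leave alone.

How it is judged (in metres and radians):
On the way, in this order (a step that is already met when the one before it is completed fails the run):
1. the dip rod's tip touches the bare floor of the empty bay (within 6 mm of it) (((z of rod_tip in the frame of bay_left below 0.006 m and horizontal distance between rod_tip and bay_left below 0.035 m) or (z of rod_tip in the frame of bay_right below 0.006 m and horizontal distance between rod_tip and bay_right below 0.035 m))), for 0.05 s.
2. the rod is back upright in its stand while the cartridge stands upright on the mat, let go (horizontal distance between rod_tip and stand_hole below 0.012 m and height (world z) of rod_tip below 0.025 m and horizontal distance between cartridge_mid and mat below 0.06 m and height (world z) of cartridge_mid below 0.0665 m and angle between cartridge_mid's own z axis and vertical below 0.08 rad and contact force between cartridge and the fingers below 0.05 N), for 0.1 s.
At the end, for the whole second after the job is handed in: The tall cartridge stands upright (within 4 degrees) in the empty bay, its underside within 5 mm of the bay's floor, at rest; the dip rod stands in the hole of its stand, tip within 15 mm of the hole's floor and leaning less than 11 degrees, at rest (((z of cartridge_mid in the frame of bay_left between 0.05 and 0.065 m and horizontal distance between cartridge_mid and bay_left below 0.008 m) or (z of cartridge_mid in the frame of bay_right between 0.05 and 0.065 m and horizontal distance between cartridge_mid and bay_right below 0.008 m)) and angle between cartridge_mid's own z axis and vertical below 0.07 rad and horizontal distance between rod_tip and stand_hole below 0.012 m and height (world z) of rod_tip below 0.025 m and angle between rod_tip's own z axis and vertical below 0.2 rad and linear speed of each of cartridge, rod below 0.02 m/s); the robot touches nothing.
It fails at once if the tall cartridge is tipped over (more than 30 degrees) (angle between cartridge_mid's own z axis and vertical above 0.52 rad).
It fails at once if another thing on the bench or in the rack is moved by more than 30 mm (distance of any of short_a_mid, short_b_mid, reagent, amber, jar, dish, beaker from where it was at the start of the episode above 0.03 m).
It also fails if it takes over 72 s, if anything falls off the work surface, if the arm or the gripper's body presses on something with over 40 N, if the wrist force passes 120 N, or if a joint passes its speed limit or range.

## Working session

There is one attempt and no reset: what is moved stays moved. The work goes in short steps, each a Python script; the robot and the scene stay as the last script left them, time stands still between calls to the robot, and variables do not carry over. Pictures are saved under pics/ and viewed, and the job is handed in when it is done.

```bash
mkdir -p pics; ls
python3 - <<'E'
from bench import robot
import cv2
for n in ["scene","side","wrist"]:
    d=robot.get_image(n)
    cv2.imwrite(f"pics/{n}0.png",d["img"])
    print(n,{k:v for k,v in d.items() if k!="img"})
print(robot.current_t(),robot.current_tcp_pos(),robot.current_eef_rot(),robot.current_gripper_width())
E
```

```text
pics
scene {'fovy': 54.918326674929716, 'cx': 258.9669642913275, 'cy': 192.85429366016785, 'k1': -0.0843345406770827, 'eye': array([ 935.14424489, -579.91387831,  724.96947735]), 'orientation': array([-2.23463999,  0.01546642,  0.55343196])}
side {'fovy': 53.40761874118977, 'cx': 258.0990717412567, 'cy': 190.60354717038132, 'k1': -0.09520064341385653, 'eye': array([ 473.65091437, -863.4853817 ,  740.2722846 ]), 'orientation': array([-2.17545267, -0.01686448, -0.05130014])}
wrist {'fovy': 64.4805041648781, 'cx': 252.3231579428743, 'cy': 191.61143134933945, 'k1': -0.06739480437225488, 'eye': array([ 259.09425186, -492.00951295,  383.676277  ]), 'orientation': array([ 2.83697891,  0.00326527, -1.23696016])}
0.15 [ 180.14604723 -519.24474132  218.0173866 ] [-3.14024291e+00 -2.67940014e-04  3.33728620e-01] 0.9986295039940761
```

View pics/scene0.png

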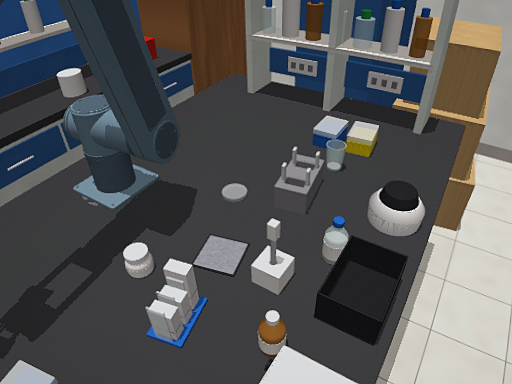

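View pics/side0.png

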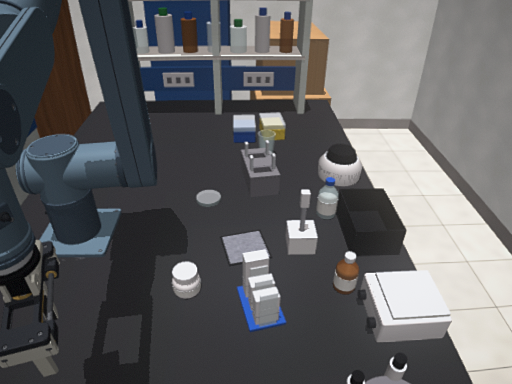

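View pics/wrist0.png

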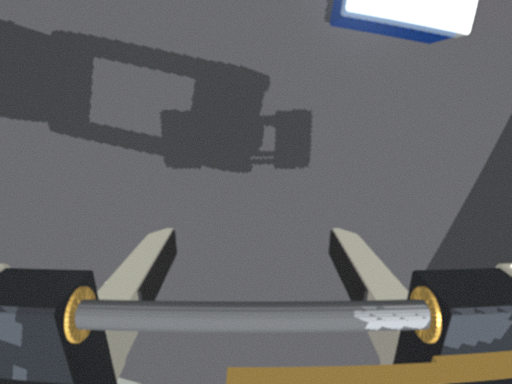

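```bash
cat > h.py <<'E'
import numpy as np, cv2
from scipy.spatial.transform import Rotation as Rn
from bench import robot
def intr(d):
    f=192/np.tan(np.radians(d["fovy"])/2); return f,d["cx"],d["cy"],d["k1"]
def R(d): return Rn.from_euler("xyz",d["orientation"]).as_matrix()
def proj(d,P):
    f,cx,cy,k=intr(d); c=(np.atleast_2d(P)-d["eye"])@R(d)
    s=c[:,:2]/c[:,2:]; s=s*(1+k*(s**2).sum(1,keepdims=True)); return s*f+[cx,cy]
def ray(d,p):
    f,cx,cy,k=intr(d); q=(np.array(p,float)-[cx,cy])/f; s=q.copy()
    for _ in range(20): s=q/(1+k*(s@s))
    v=R(d)@np.array([s[0],s[1],1]); return v/np.linalg.norm(v)
def onz(d,p,z):
    v=ray(d,p); return d["eye"]+v*(z-d["eye"][2])/v[2]
def tri(obs):
    A=np.zeros((3,3));b=np.zeros(3)
    for d,p in obs:
        v=ray(d,p);M=np.eye(3)-np.outer(v,v);A+=M;b+=M@d["eye"]
    return np.linalg.solve(A,b)
def crop(img,x0,y0,x1,y1,k,name):
    c=cv2.resize(img[y0:y1,x0:x1],None,fx=k,fy=k,interpolation=cv2.INTER_CUBIC)
    for x in range((x0+9)//10*10,x1,10):
        cv2.line(c,((x-x0)*k,0),((x-x0)*k,6 if x%50 else 16),(0,255,255),1)
        if x%20==0: cv2.putText(c,str(x),((x-x0)*k+1,16),0,.35,(0,255,255),1)
    for y in range((y0+9)//10*10,y1,10):
        cv2.line(c,(0,(y-y0)*k),(6,(y-y0)*k),(0,255,255),1)
        if y%20==0: cv2.putText(c,str(y),(8,(y-y0)*k+4),0,.35,(0,255,255),1)
    cv2.imwrite(name,c)
import pickle
def snap(n,tag):
    d=robot.get_image(n); pickle.dump(d,open(f"pics/{n}{tag}.pkl","wb")); return d
def load(n,tag): return pickle.load(open(f"pics/{n}{tag}.pkl","rb"))
E
python3 - <<'E'
from h import *
s=snap("scene",0); t=snap("side",0)
crop(s["img"],140,140,350,350-60,3,"pics/s_a.png")
crop(s["img"],140,200,300,350,5,"pics/s_b.png")
crop(s["img"],265,130,365,220,7,"pics/s_c.png")
crop(t["img"],220,120,340,240,5,"pics/t_a.png")
crop(t["img"],210,190,340,330,4,"pics/t_b.png")
E
```

```text
(no output)
```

View pics/s_b.png

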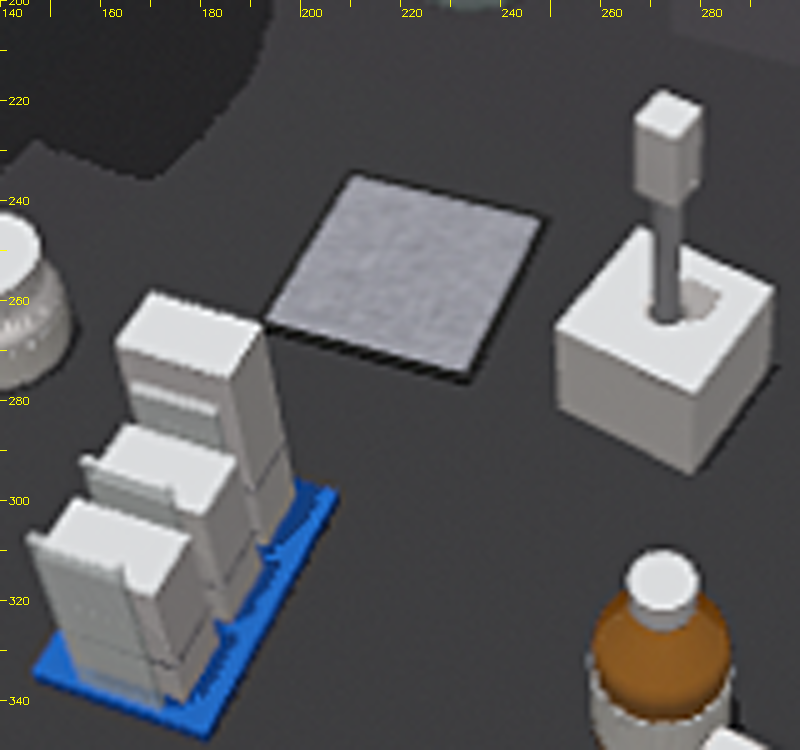

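View pics/s_c.png

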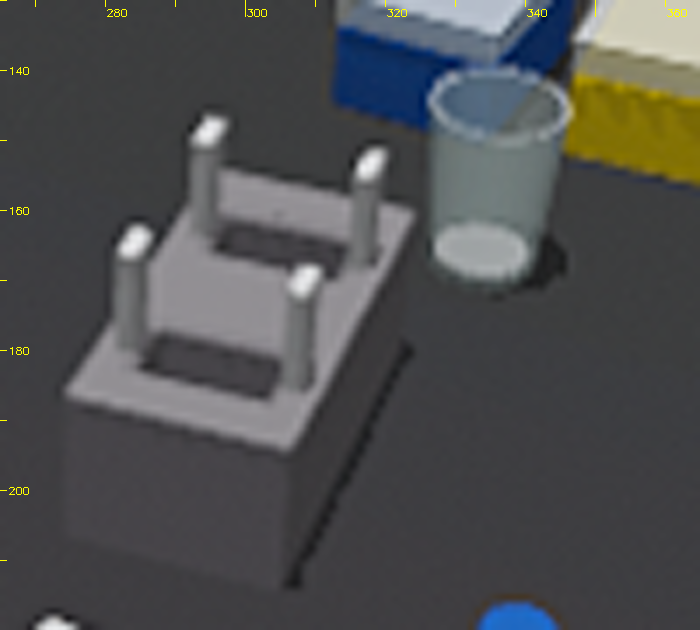

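View pics/t_a.png

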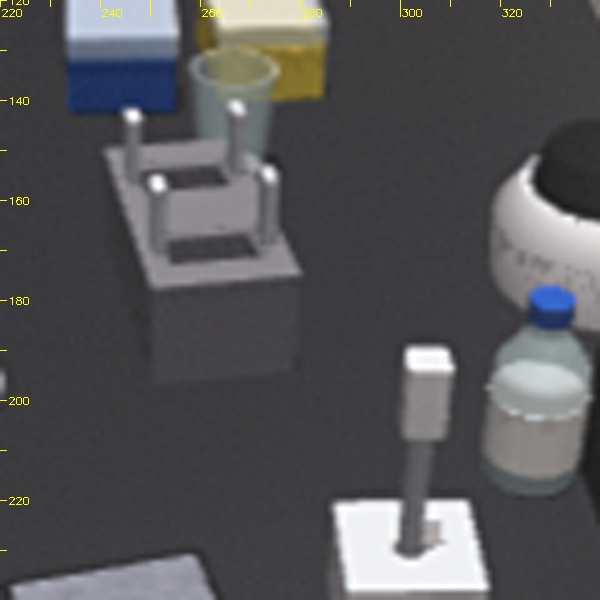

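View pics/t_b.png

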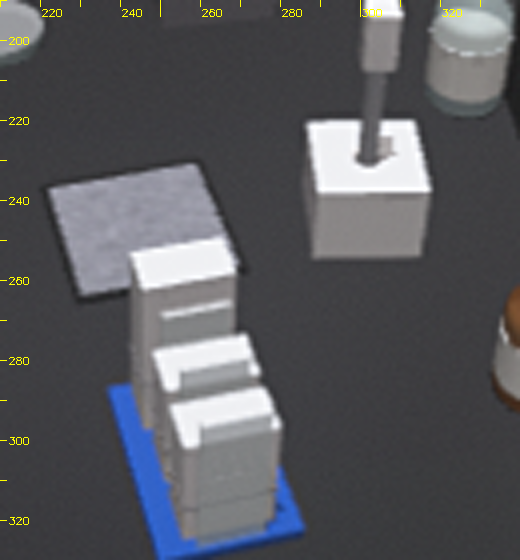

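```bash
cat > fit.py <<'E'
from h import *
from scipy.optimize import least_squares
s=load("scene",0); t=load("side",0)
def fit(name,pts,x0,zoff=False):
    # pts: (cam, local xyz, pixel)
    def T(p,L):
        c,q=np.cos(p[2]),np.sin(p[2]); return np.array([p[0]+c*L[0]-q*L[1],p[1]+q*L[0]+c*L[1],L[2]])
    f=lambda p: np.concatenate([proj(d,T(p,L))[0]-px for d,L,px in pts])
    r=least_squares(f,x0,loss="soft_l1",x_scale=[100,100,.1]); e=f(r.x).reshape(-1,2)
    print(name,r.x.round(2),"\n",e.round(1).tolist()); return r.x
if __name__=="__main__":
    r=lambda d,c,z,pix: onz(d,pix,z)
    for n,p,z in [("dock nl",(273.3,186.3),77),("nr",(306.5,194),77),("fr",(323.5,160.5),77),("fl",(297,153.5),77)]: print(n,onz(s,p,z).round(1))
    for n,p,z in [("dock fl",(240.5,149.5),77),("nl",(250,177),77),("nr",(280,174.5),77)]: print("side",n,onz(t,p,z).round(1))
    for n,p in [("far",(268,245.7)),("r",(294.5,258)),("near",(279,278)),("l",(251.5,265))]: print("stand",n,onz(s,p,60).round(1))
    for n,p in [("fl",(286.5,221)),("fr",(313.5,220.5)),("nr",(317,237.5)),("nl",(289.5,238.5))]: print("side stand",n,onz(t,p,60).round(1))
    for p in [(170,258.5),(193,265),(186.5,275.5),(163.5,268.5)]: print("cart",onz(s,p,128).round(1))
    for p in [(242.7,253.5),(266,250),(269,258),(245.3,262)]: print("side cart",onz(t,p,128).round(1))
    for p in [(209.5,235),(248.5,243),(233,275.5),(193,265)]: print("mat",onz(s,p,3).round(1))
    print("rod tri",tri([(s,(273.8,222.7)),(t,(305.5,191.8))]).round(1))
    for p in [(273.5,218.3),(280.5,221.3),(274.8,227.5),(267,224.2)]: print("rod",onz(s,p,185).round(1))
E
python3 fit.py
```

```text
dock nl [510.9 167.1  77. ]
nr [609.8 183.5  77. ]
fr [580.8 367.7  77. ]
fl [488.5 362.2  77. ]
side dock fl [483.7 357.9  77. ]
side nl [511.9 172.4  77. ]
side nr [610.3 185.1  77. ]
stand far [610.2 -31.1  60. ]
stand r [685.2 -33.6  60. ]
stand near [ 682.9 -105.    60. ]
stand l [ 608.8 -104.6   60. ]
side stand fl [608.  -33.5  60. ]
side stand fr [685.  -33.8  60. ]
side stand nr [ 682.2 -105.9   60. ]
side stand nl [ 607.7 -107.2   60. ]
cart [ 481.6 -229.2  128. ]
cart [ 536.2 -217.4  128. ]
cart [ 542.8 -246.4  128. ]
cart [ 488.9 -257.6  128. ]
side cart [ 481.3 -230.1  128. ]
side cart [ 535.3 -220.4  128. ]
side cart [ 540.3 -246.6  128. ]
side cart [ 486.6 -257.3  128. ]
mat [422.  -32.5   3. ]
mat [531.9  -2.5   3. ]
mat [ 559.8 -116.2    3. ]
mat [ 452.6 -141.4    3. ]
rod tri [646.1 -67.  182.7]
rod [639.8 -57.5 185. ]
rod [657.6 -58.1 185. ]
rod [656.7 -81.3 185. ]
rod [637.2 -80.9 185. ]
```

```bash
cat > fit2.py <<'E'
from fit import *
D=lambda sx,sy,z:(49*sx,95*sy,z)
dock=fit("dock",[(s,D(-1,-1,77),(273.3,186.3)),(s,D(1,-1,77),(306.5,194)),(s,D(1,1,77),(323.5,160.5)),(s,D(-1,1,77),(297,153.5)),
 (t,D(-1,1,77),(240.5,149.5)),(t,D(-1,-1,77),(250,177)),(t,D(1,-1,77),(280,174.5)),
 (s,(-37,48,127),(294,148)),(s,(37,48,127),(316.8,153.5)),(s,(-37,-48,127),(282.5,164.5)),(s,(37,-48,127),(306.9,170)),
 (t,(-37,48,127),(245.3,142.5)),(t,(37,48,127),(266,141)),(t,(-37,-48,127),(250.5,156.5)),(t,(37,-48,127),(272.5,154.5))],[550,270,.15])
def box(name,hx,hy,z,ps,pt,x0):
    cs=[(-hx,hy,z),(hx,hy,z),(hx,-hy,z),(-hx,-hy,z)]
    return fit(name,[(s,c,p) for c,p in zip(cs,ps)]+[(t,c,p) for c,p in zip(cs,pt)],x0)
stand=box("stand",37.5,37.5,60,[(268,245.7),(294.5,258),(279,278),(251.5,265)],[(286.5,221),(313.5,220.5),(317,237.5),(289.5,238.5)],[646,-69,0])
cart=box("cart",27,15,128,[(170,258.5),(193,265),(186.5,275.5),(163.5,268.5)],[(242.7,253.5),(266,250),(269,258),(245.3,262)],[512,-238,.15])
mat=box("mat",60,60,3,[(209.5,235),(248.5,243),(233,275.5),(193,265)],[(222,237),(259,231.3)],[492,-72,.2])
rod=box("rod",11,11,185,[(273.5,218.3),(280.5,221.3),(274.8,227.5),(267,224.2)],[(301,190),(309,189.7),(310.5,193.5),(301.5,194.2)],[647,-68,0])
for sy in (1,-1):
    c,q=np.cos(dock[2]),np.sin(dock[2]); print("bay",sy,dock[0]-q*48*sy,dock[1]+c*48*sy)
# reagent / beaker rough
print("reagent cap",onz(s,(338.5,221),130),onz(t,(330.5,181),130),"beaker",tri([(s,(336,143.5)),(t,(266.5,134))]),"amber",onz(s,(272.5,316),110),"short tops",onz(s,(163.5,471/5+200),88),onz(s,(158,305),88))
E
python3 fit2.py | grep -v dock\ [nf]
```

```text
dock [5.4502e+02 2.6992e+02 1.5000e-01] 
 [[0.2, -0.3], [-0.9, -0.2], [0.1, -0.6], [-2.3, 0.3], [-0.3, 0.2], [-0.4, 0.6], [-0.8, 0.3], [0.1, 0.3], [0.3, -0.4], [0.9, -0.3], [0.8, -0.4], [0.4, 0.5], [0.6, 0.4], [0.2, 0.1], [0.4, 0.2]]
stand [ 6.4639e+02 -6.8790e+01 -2.0000e-02] 
 [[-0.1, -0.2], [0.1, -0.5], [-0.3, 0.6], [-0.4, 0.2], [0.4, -0.7], [-0.3, -0.4], [0.4, 0.3], [0.1, -0.4]]
cart [ 5.116e+02 -2.378e+02  2.100e-01] 
 [[0.4, -0.1], [-0.5, -0.2], [-0.8, -0.2], [-0.4, 0.0], [0.3, -0.5], [-0.2, -0.8], [0.4, 0.1], [0.8, 0.2]]
mat [ 4.9079e+02 -7.4010e+01  2.4000e-01] 
 [[-0.4, -1.1], [1.1, 0.2], [0.7, 1.1], [-3.1, 0.3], [-2.1, -0.2], [0.7, -1.7]]
rod [ 6.4653e+02 -6.9320e+01 -5.0000e-02] 
 [[-1.6, -0.5], [0.0, 0.3], [0.2, -0.1], [-0.6, -0.7], [0.2, -0.8], [0.7, -0.4], [0.2, 0.7], [0.6, -0.1]]
bay 1 538.0167108241931 317.4112227721479
bay -1 552.0213902216458 222.43823211177872
reagent cap [747.65590631  66.1809268  130.        ] [745.17458839  62.11127204 130.        ] beaker [584.18684904 459.78841858  91.04933655] amber [ 736.27449412 -227.04486996  110.        ] short tops [ 507.63525138 -288.37836404   88.        ] [ 516.57439509 -314.56150328   88.        ]
```

Run:
```python
from h import *
robot.move_ptp([646.5,-69,265],[np.pi,0,0])
print(robot.current_t(),robot.current_tcp_pos(),robot.current_eef_rot(),robot.current_qpos())
robot.sleep(.2)
d=snap("wrist",1); cv2.imwrite("pics/w1.png",d["img"])
print(proj(d,[[646.5,-69,185],[646.4,-68.8,60],[646.4-37.5,-68.8-37.5,60]]))
```

```text
2.5667 [646.29640649 -70.06306882 264.90392536] [ 3.14130242e+00  2.50830957e-04 -1.18421624e-03] [-2.79062041e-01  4.19476344e-01  1.19326897e+00 -3.48210893e-04
  1.52900894e+00  1.29293304e+00]
[[251.60658843 198.22534406]
 [251.81867062 166.00257243]
 [281.12825301 194.63051257]]
```

View pics/w1.png

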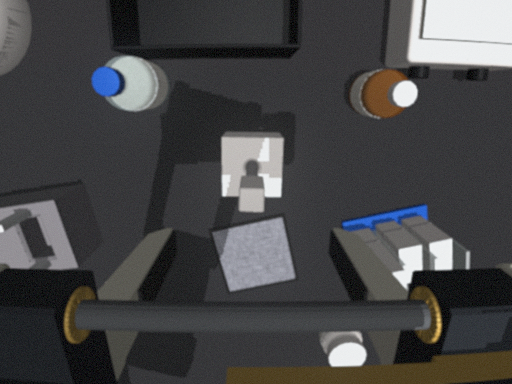

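Run:
```python
from h import *
d=load("wrist",1); crop(d["img"],200,120,310,300,4,"pics/w1c.png")
```

```text
(no output)
```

View pics/w1c.png

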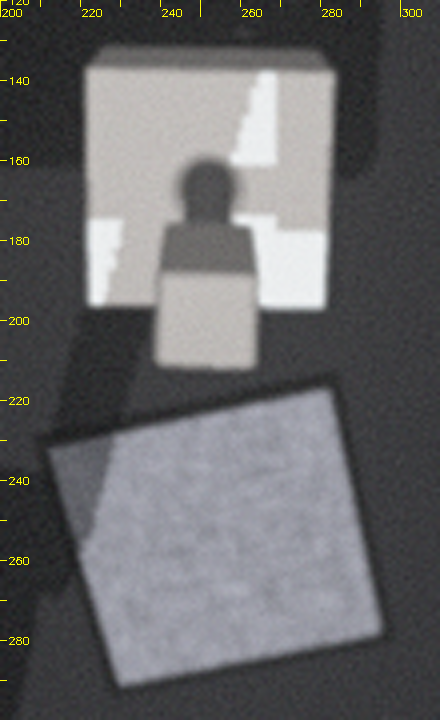

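Run:
```python
from h import *
d=load("wrist",1)
print([onz(d,p,185).round(1).tolist() for p in [(240,188),(262.5,188),(264,211.8),(238.5,211),(251.3,199.7)]])
print([onz(d,p,60).round(1).tolist() for p in [(221.3,137),(283.5,137.5),(281.5,197),(222,196.5)]])
m=np.array([onz(d,p,3) for p in [(212,231),(281,216.5),(296,278),(229,291.5)]]);print(m.round(1).tolist(),m.mean(0))
robot.move_linear([646.5,-69.3,145],[np.pi,0,-.01],speed=120)
robot.move_gripper(0.)
robot.sleep(.1)
print(robot.current_t(),robot.current_tcp_pos(),robot.current_gripper_width()*93,robot.current_contact_force())
b=snap("side",2);crop(b["img"],270,160,350,260,6,"pics/t2.png")
```

```text
[[655.6, -59.2, 185.0], [655.6, -78.2, 185.0], [634.1, -79.7, 185.0], [634.8, -57.7, 185.0], [645.2, -68.7, 185.0]]
[[682.4, -31.9, 60.0], [681.7, -107.3, 60.0], [605.7, -106.9, 60.0], [606.4, -30.4, 60.0]]
[[531.4, -7.1, 3.0], [555.5, -112.6, 3.0], [447.3, -140.3, 3.0], [421.4, -30.4, 3.0]] [488.89540463 -72.6259513    3.        ]
5.1667 [646.49912734 -69.29874925 144.97344485] 21.80429362506089 [0.62959651 0.55211727 0.36203125]
```

View pics/t2.png

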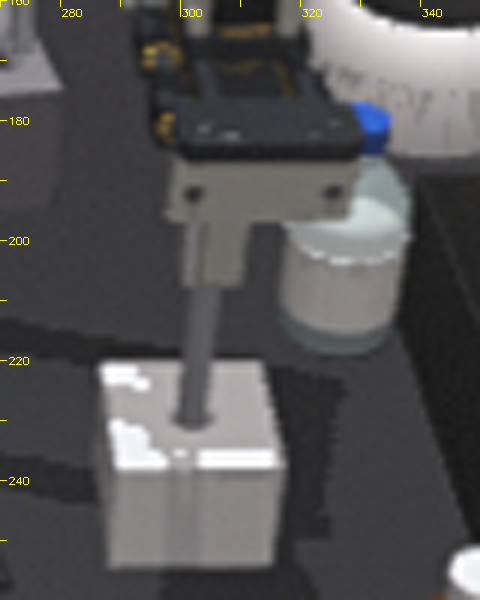

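Run:
```python
from h import *
robot.move_linear([646.5,-69.3,300],speed=200)
robot.move_ptp([545,269.9,300],[np.pi,0,.15])
robot.sleep(.3)
print(robot.current_t(),robot.current_tcp_pos(),robot.current_gripper_width()*93,robot.current_contact_force())
d=snap("wrist",3); cv2.imwrite("pics/w3.png",d["img"])
```

```text
7.775 [545.49786044 269.06552241 299.90789708] 21.91565250677423 [-0.39149331  0.34667622 -1.49260104]
```

View pics/w3.png

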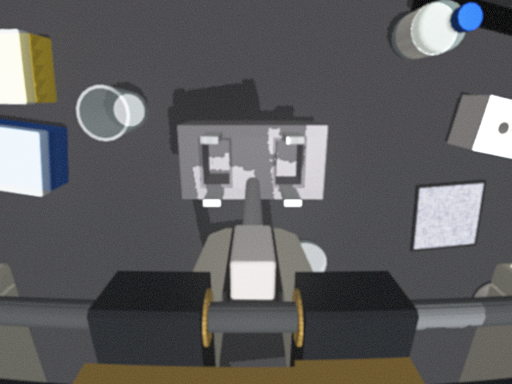

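Run:
```python
from h import *
d=load("wrist",3); crop(d["img"],170,110,335,215,4,"pics/w3c.png")
c,q=np.cos(.15),np.sin(.15)
T=lambda x,y,z:[545.02+c*x-q*y,269.92+q*x+c*y,z]
print(proj(d,[T(0,48,12),T(0,-48,12),T(0,-48,42),T(0,48,42),T(37,48,127),T(-37,48,127),T(37,-48,127),T(-37,-48,127)]).round(1).tolist())
P=[T(29.5*a,17.5*b+48*k,z) for k in(1,-1) for z in (12,42) for a in(1,-1) for b in(1,-1)]
print(proj(d,P).round(1).reshape(4,-1).tolist())
```

```text
[[220.3, 154.2], [284.0, 154.2], [286.1, 158.1], [218.1, 158.1], [208.7, 140.3], [211.4, 203.1], [295.1, 140.2], [292.6, 203.0]]
[[207.9, 134.6, 231.5, 134.5, 209.5, 173.3, 232.3, 173.2], [204.8, 137.2, 230.0, 137.1, 206.7, 178.3, 230.9, 178.3], [272.7, 134.5, 296.4, 134.5, 272.0, 173.2, 294.8, 173.2], [274.1, 137.1, 299.3, 137.1, 273.3, 178.3, 297.6, 178.2]]
```

View pics/w3c.png

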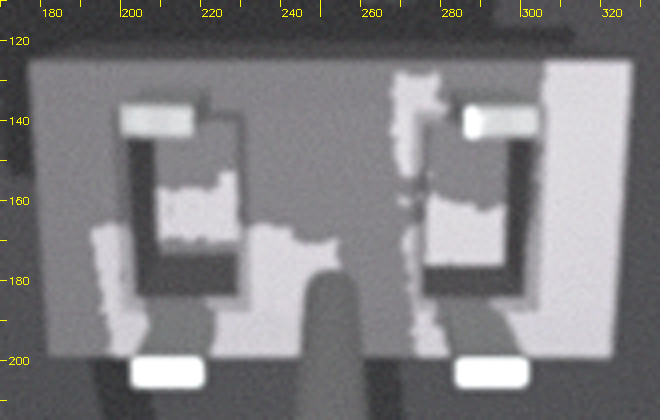

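Run:
```python
from h import *
robot.move_linear([537.9,318.2,300],speed=150)
robot.move_linear([537.9,318.2,215],speed=120)
robot.sleep(.1)
r=robot.move_linear([537.9,318.2,141],speed=40,f_stop=5)
print(r,robot.current_t(),robot.current_tcp_pos(),robot.current_gripper_width()*93,robot.current_contact_force())
robot.sleep(.15)
print(robot.current_tcp_pos(),robot.current_contact_force())
b=snap("side",4);crop(b["img"],220,80,310,200,6,"pics/t4.png")
```

```text
True 10.775 [537.81278389 318.25318218 146.88853382] 21.793177767206704 [-0.61288433  0.8933938   4.23163924]
[537.8047368  318.27192037 146.86783928] [-0.39709128  0.60644605  5.59615349]
```

View pics/t4.png

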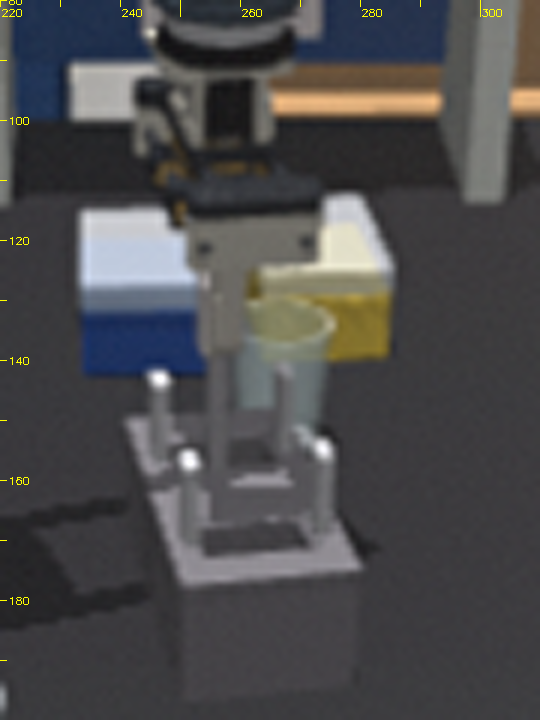

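Run:
```python
from h import *
robot.move_linear([537.9,318.2,300],speed=200)
robot.move_ptp([646.5,-69.3,300],[np.pi,0,-.01])
robot.sleep(.2)
s=snap("scene",5); t=snap("side",5)
crop(s["img"],230,130,320,300,4,"pics/s5.png");crop(t["img"],270,120,350,260,4,"pics/t5.png")
print(robot.current_t(),robot.current_tcp_pos(),robot.current_gripper_width()*93,proj(s,[646.5,-69.3,165]),proj(t,[646.5,-69.3,165]))
```

```text
13.6917 [646.56005902 -68.33831689 300.14375603] 21.70118777382386 [[273.37853742 229.28518026]] [[305.22604129 197.97668031]]
```

View pics/s5.png

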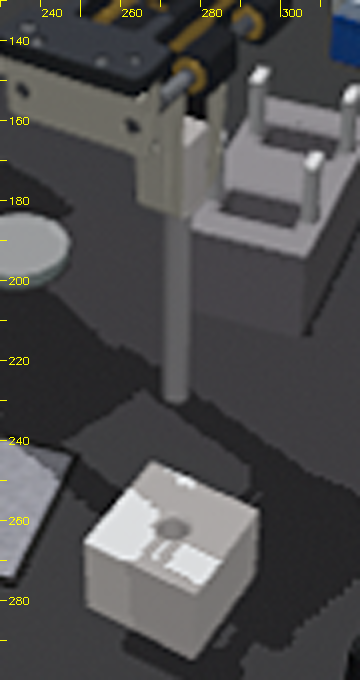

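View pics/t5.png

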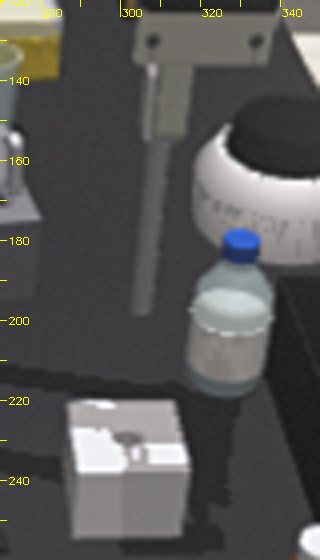

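Run:
```python
from h import *
robot.move_linear([646.5,-69.3,215],speed=100)
robot.sleep(.3)
print(robot.current_tcp_pos())
r=robot.move_linear([646.5,-69.3,186],speed=40,f_stop=6)
print(r,robot.current_tcp_pos(),robot.current_contact_force())
if not r:
    r=robot.move_linear([646.5,-69.3,144.5],speed=50,f_stop=6)
    print(r,robot.current_tcp_pos(),robot.current_contact_force())
print(robot.current_t())
```

```text
[646.68617381 -69.36686464 215.49694154]
False [646.6961197  -69.36241722 186.23758063] [-1.04850132 -0.03546169 -2.08319228]
True [645.8031026  -69.14854805 144.8560996 ] [-0.42673763 -0.30821667  4.08935645]
16.6417
```

Run:
```python
from h import *
robot.move_gripper(1.0)
robot.move_linear([646,-69.2,280],speed=200)
s=snap("scene",6);crop(s["img"],230,190,320,300,6,"pics/s6.png")
robot.move_ptp([511.6,-237.8,260],[np.pi,0,.21+np.pi/2])
robot.sleep(.3)
d=snap("wrist",6);cv2.imwrite("pics/w6.png",d["img"])
print(robot.current_t(),robot.current_tcp_pos(),robot.current_qpos())
c,q=np.cos(.21),np.sin(.21)
print(proj(d,[[511.6+c*x-q*y,-237.8+q*x+c*y,128] for x,y in [(-27,15),(27,15),(27,-15),(-27,-15)]]).round(1).tolist())
crop(d["img"],190,120,320,260,5,"pics/w6c.png")
```

```text
20.9417 [ 511.70107165 -237.68253447  260.01033796] [-6.32524033e-01  2.60603316e-01  1.43124211e+00  2.38214517e-05
  1.44971850e+00 -8.42648261e-01]
[[225.9, 168.8], [279.8, 168.8], [279.0, 197.2], [226.6, 197.2]]
```

View pics/s6.png

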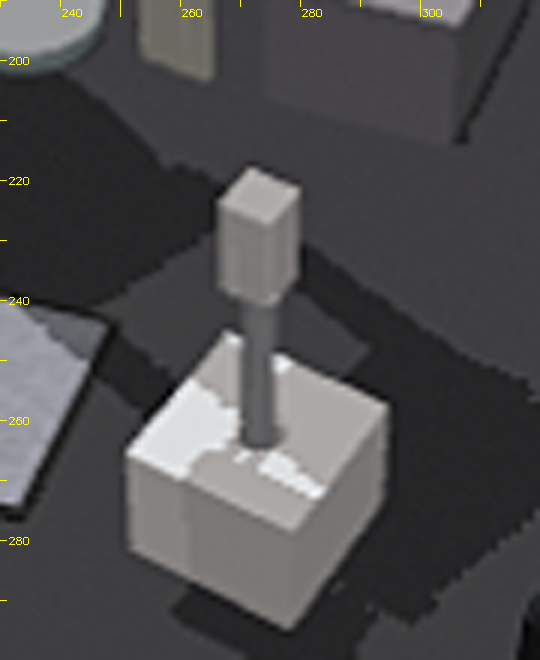

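View pics/w6.png

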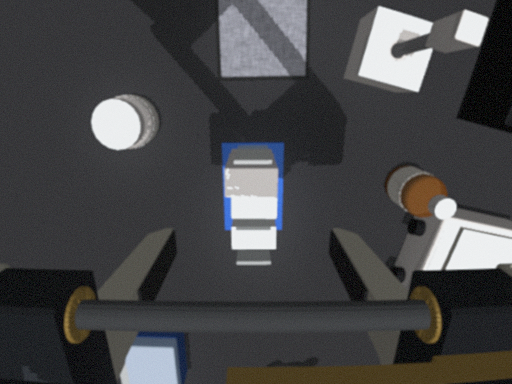

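View pics/w6c.png

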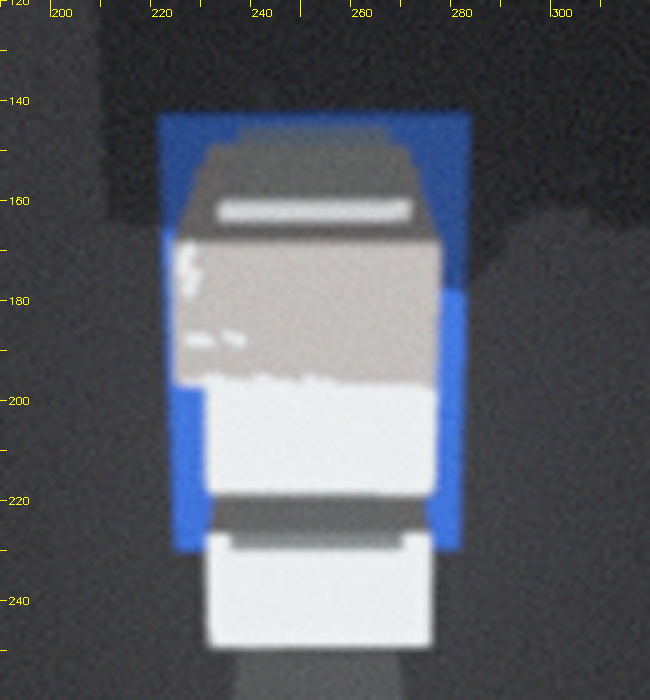

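Run:
```python
from h import *
Y=.21+np.pi/2
p=[510.6,-238.0]
robot.move_linear(p+[92],[np.pi,0,Y],speed=150)
print(robot.current_tcp_pos(),robot.current_contact_force())
robot.move_gripper(0.)
robot.sleep(.1)
print(robot.current_t(),robot.current_tcp_pos(),robot.current_gripper_width()*93,robot.current_contact_force())
robot.move_linear(p+[125],speed=80)
print(robot.current_gripper_width()*93,robot.current_contact_force())
robot.move_linear(p+[240],speed=150)
t=snap("side",7);crop(t["img"],200,120,330,330,3,"pics/t7.png")
s=snap("scene",7);crop(s["img"],120,140,280,350,3,"pics/s7.png")
print(robot.current_t(),robot.current_gripper_width()*93,robot.current_contact_force())
```

```text
[ 511.17756443 -238.40277671   92.87447211] [ 1.03061485 -0.302441    0.23411798]
23.0083 [ 510.56460616 -238.01954689   92.02778238] 53.926024792397676 [-0.61124958  0.61378454  1.47769651]
53.980538705642616 [-0.8132321   0.1650694  -3.29547249]
24.5917 53.69279895517795 [ 0.40050722 -0.8383528  -3.13311281]
```

View pics/t7.png

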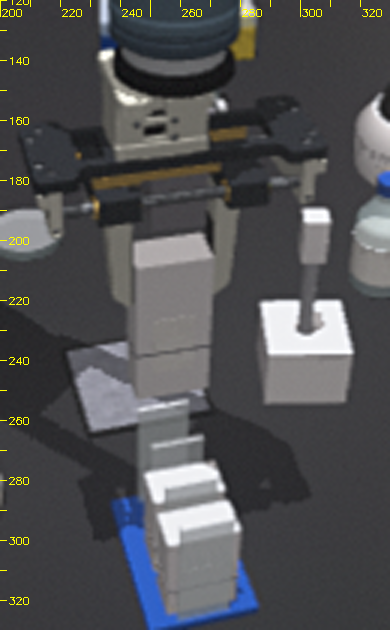

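View pics/s7.png

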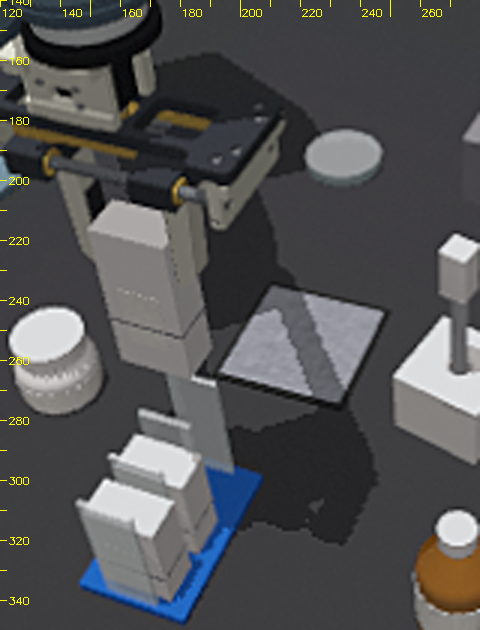

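Run:
```python
from h import *
Y=.15+np.pi/2
robot.move_ptp([490,-73,240],[np.pi,0,Y])
robot.move_linear([490,-73,100],speed=180)
robot.sleep(.2)
r=robot.move_linear([490,-73,84],speed=25,f_stop=4)
print(r,robot.current_t(),robot.current_tcp_pos(),robot.current_eef_rot(),robot.current_contact_force())
t=snap("side",8);crop(t["img"],200,150,330,300,4,"pics/t8.png")
```

```text
True 26.9583 [489.60348403 -72.929007    86.75176833] [-3.14071850e+00 -1.94399934e-04  1.72101028e+00] [ 0.01813165 -0.76539759  3.08076941]
```

View pics/t8.png

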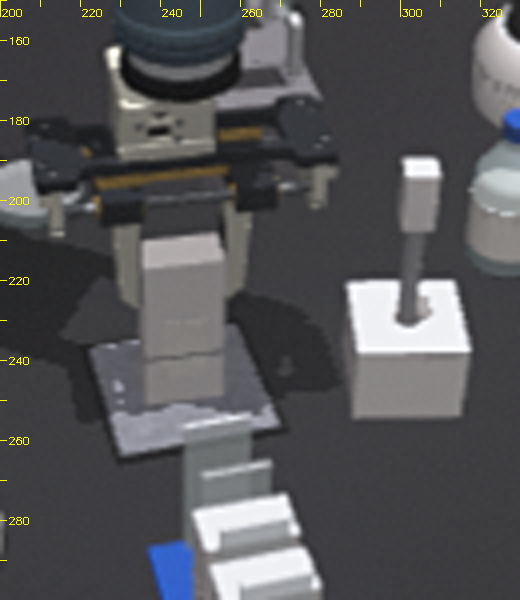

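Run:
```python
from h import *
robot.move_gripper(1.0)
robot.sleep(.15)
p=robot.current_tcp_pos()
robot.move_linear([p[0],p[1],255],speed=180)
robot.move_ptp([489.6,-73,255],[np.pi,0,.15])
robot.sleep(.3)
d=snap("wrist",9);crop(d["img"],190,120,320,260,5,"pics/w9c.png")
t=snap("side",9);crop(t["img"],200,150,330,300,4,"pics/t9.png")
c,q=np.cos(.15),np.sin(.15)
print(robot.current_t(),robot.current_tcp_pos(),proj(d,[[489.6+c*x-q*y,-73+q*x+c*y,123] for x,y in [(27,15),(27,-15),(-27,-15),(-27,15)]]).round(1).tolist())
```

```text
30.8583 [489.59800613 -72.97672702 255.00266302] [[237.6, 155.7], [267.9, 155.7], [267.1, 206.9], [238.3, 206.9]]
```

View pics/w9c.png

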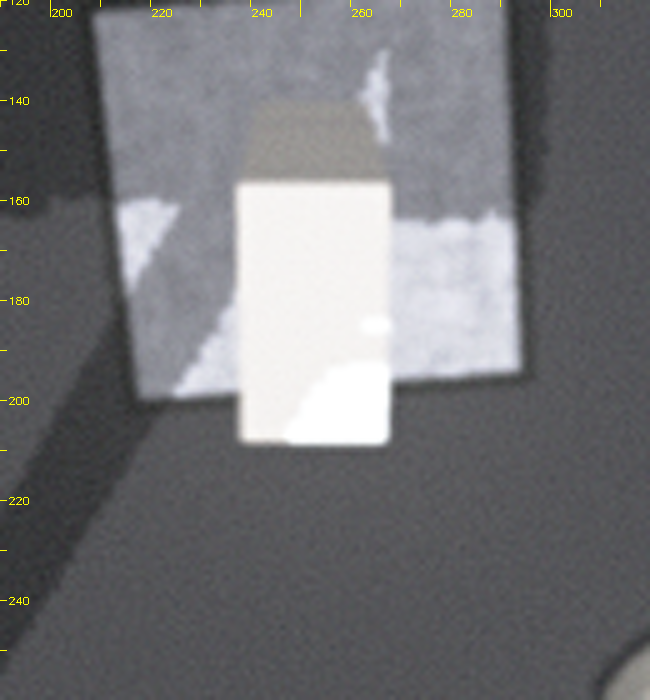

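View pics/t9.png

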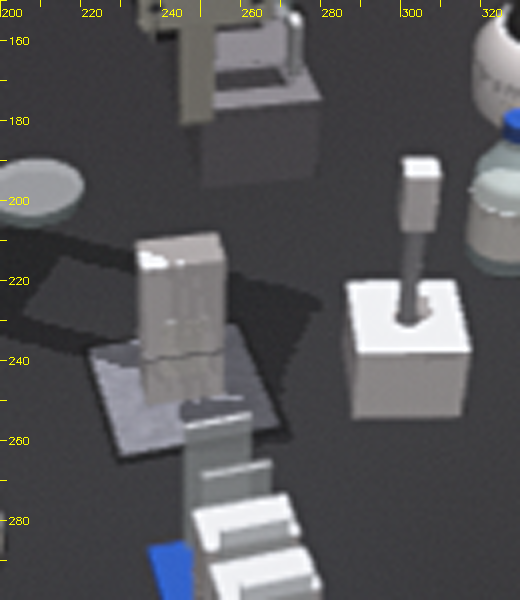

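Run:
```python
from h import *
robot.move_linear([489.5,-73,87],[np.pi,0,.15],speed=150)
robot.sleep(.1)
robot.move_gripper(0.)
robot.sleep(.1)
print(robot.current_t(),robot.current_tcp_pos(),robot.current_gripper_width()*93,robot.current_contact_force())
robot.move_linear([489.5,-73,250],speed=150)
robot.move_ptp([538.4,318.2,250],[np.pi,0,.15])
robot.move_linear([538.4,318.2,225],speed=60)
robot.sleep(.3)
print(robot.current_t(),robot.current_tcp_pos(),robot.current_eef_rot(),robot.current_gripper_width()*93)
for n in("scene","side","wrist"):
    d=snap(n,10)
    c={"scene":(250,70,360,220),"side":(210,60,310,200),"wrist":(150,100,350,300)}[n]
    crop(d["img"],*c,5 if n!="wrist" else 3,f"pics/{n}10.png")
```

```text
33.325 [489.4651388  -72.97723636  86.95903269] 30.08363776595647 [0.80380558 0.0618868  0.13106566]
36.8917 [538.55379292 318.3244987  225.37337641] [-3.14145286e+00 -6.93228187e-04  1.50130822e-01] 30.129699833605457
```

View pics/scene10.png

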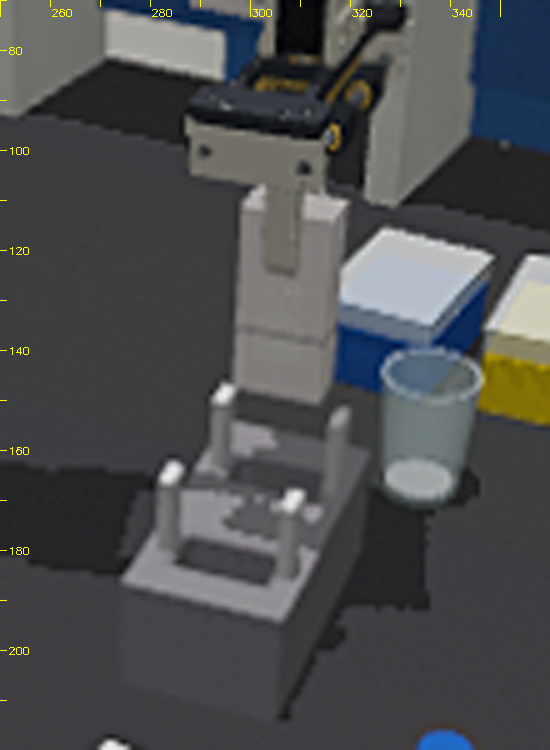

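View pics/side10.png

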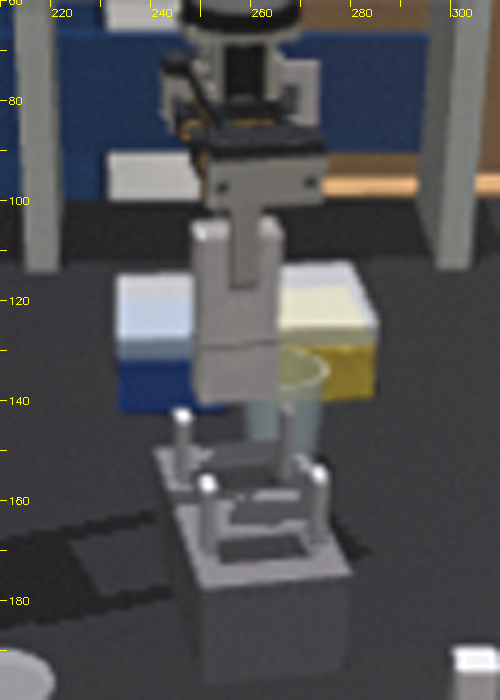

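View pics/wrist10.png

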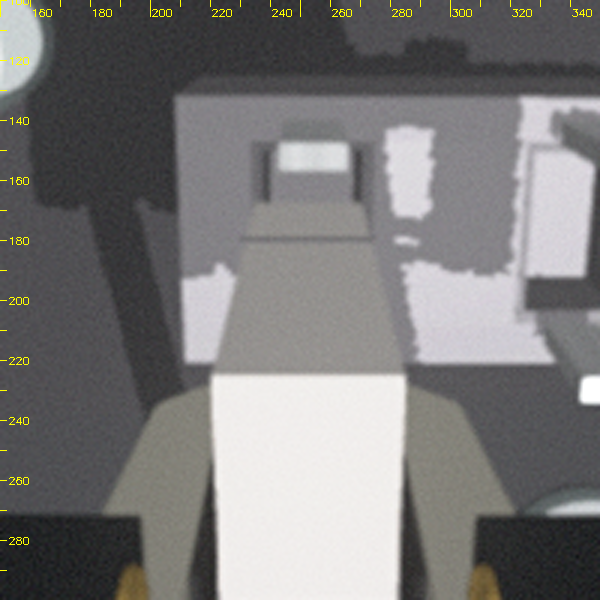

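Run:
```python
from h import *
d=load("wrist",10); th=.15
c,q=np.cos(th),np.sin(th)
def loc(p,z):
    P=onz(d,p,z)-[538.4,318.2,0]; return round(c*P[0]+q*P[1],1),round(-q*P[0]+c*P[1],1)
X=lambda u,v:(150+u/3,100+v/3)
print("cart bot far corners",loc(X(251,203),141.4),loc(X(366,203),141.4))
print("cart top far", loc(X(212,375),261.4),loc(X(406,375),261.4))
print("rail top corners",loc(X(278,142),127),loc(X(349,142),127),loc(X(277,171),127),loc(X(349,171),127))
print("mouth",loc(X(252,142),77),loc(X(374,142),77))
print("pocket",loc(X(268,150),73),loc(X(355,150),73))
print("dock corner",loc(X(175,96),77))
s=load("scene",10);t=load("side",10)
for d,u in((s,lambda a,b:(250+a/5,70+b/5)),(t,lambda a,b:(210+a/5,60+b/5))):
    if d is s:
        print("scene bot",loc(u(234,391),141.4),loc(u(320,404),141.4)); print("rails",loc(u(225,391),127),loc(u(340,415),127),loc(u(172,470),127),loc(u(293,499),127))
    else:
        print("side bot",loc(u(195,402),141.4),loc(u(277,398),141.4)); print("rails",loc(u(183,414),127),loc(u(208,482),127),loc(u(319,474),127))
```

```text
cart bot far corners (np.float64(26.1), np.float64(16.1)) (np.float64(26.1), np.float64(-16.1))
cart top far (np.float64(26.5), np.float64(14.9)) (np.float64(26.6), np.float64(-15.0))
rail top corners (np.float64(40.9), np.float64(8.9)) (np.float64(40.9), np.float64(-11.7)) (np.float64(32.3), np.float64(9.2)) (np.float64(32.4), np.float64(-11.8))
mouth (np.float64(32.8), np.float64(19.5)) (np.float64(32.8), np.float64(-22.6))
pocket (np.float64(29.3), np.float64(14.2)) (np.float64(29.4), np.float64(-16.3))
dock corner (np.float64(48.6), np.float64(45.5))
scene bot (np.float64(-23.0), np.float64(-19.7)) (np.float64(29.6), np.float64(-14.7))
rails (np.float64(-35.1), np.float64(1.1)) (np.float64(38.8), np.float64(0.5)) (np.float64(-35.4), np.float64(-94.5)) (np.float64(38.8), np.float64(-96.8))
side bot (np.float64(-27.7), np.float64(-10.6)) (np.float64(28.8), np.float64(-14.2))
rails (np.float64(-34.0), np.float64(0.6)) (np.float64(-34.7), np.float64(-95.8)) (np.float64(39.0), np.float64(-97.8))
```

Run:
```python
from h import *
p=[538.6,317.0]
robot.move_linear(p+[168],[np.pi,0,.15],speed=80)
robot.sleep(.2)
f0=robot.current_contact_force()
r=robot.move_linear(p+[135],speed=30,f_stop=6)
print(r,robot.current_t(),robot.current_tcp_pos(),f0,robot.current_contact_force())
if not r:
    r=robot.move_linear(p+[94],speed=35,f_stop=7)
    robot.sleep(.1)
    print(r,robot.current_t(),robot.current_tcp_pos(),robot.current_contact_force(),robot.current_ft_torque(),robot.current_gripper_width()*93)
for n in("scene","side"):
    d=snap(n,11)
    c={"scene":(250,100,360,220),"side":(210,80,310,200)}[n]
    crop(d["img"],*c,5,f"pics/{n}11.png")
```

```text
False 39.3583 [538.77809501 317.04667148 135.25976379] [-0.08291534  0.34014895 -2.66839208] [ 0.0665894   0.64683859 -1.68544843]
True 40.4833 [538.35701118 316.89756673  95.96918957] [-0.01147245  0.37016283  6.1852603 ] [-0.01474775 -0.06784445  0.01270605] 29.80064402618463
```

View pics/scene11.png

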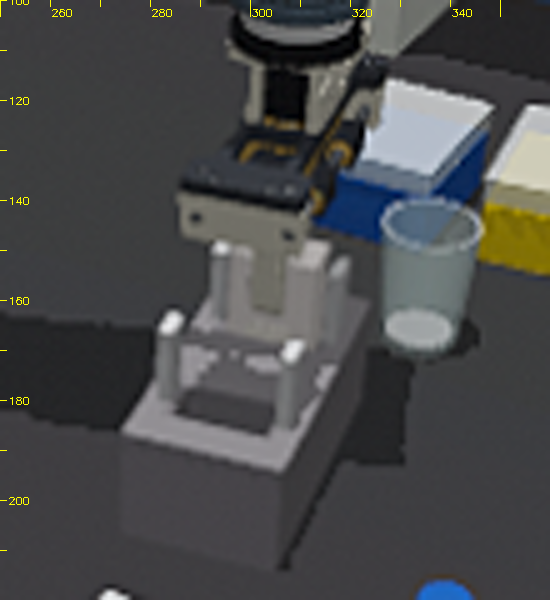

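View pics/side11.png

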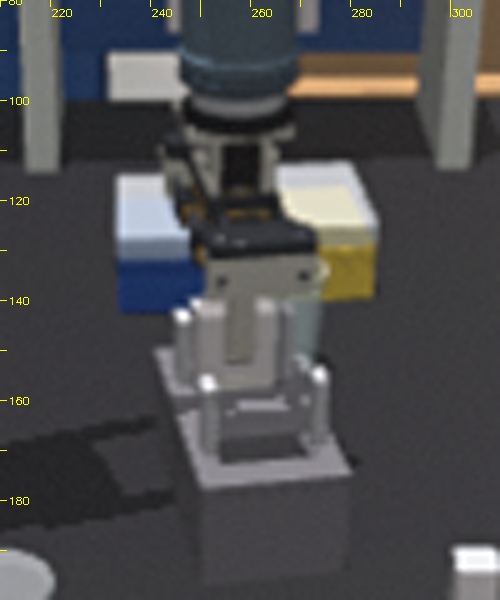

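Run:
```python
from h import *
robot.move_gripper(0.8)
robot.sleep(.2)
p=robot.current_tcp_pos()
robot.move_linear([p[0],p[1],260],speed=150)
robot.move_ptp([400,200,330],[np.pi,0,.15])
robot.sleep(.3)
print(robot.current_t(),robot.current_tcp_pos(),robot.current_contact_force())
s=snap("scene",12);t=snap("side",12);
crop(s["img"],240,110,360,300,3,"pics/s12.png");crop(t["img"],220,120,330,260,5,"pics/t12.png")
cv2.imwrite("pics/scene12.png",s["img"])
# expected cart top when home, z=132
th=.15;c,q=np.cos(th),np.sin(th)
C=[[538.2+c*x-q*y,317.2+q*x+c*y,132] for x,y in [(-27,15),(27,15),(27,-15),(-27,-15)]]
print(proj(s,C).round(1).tolist(),proj(t,C).round(1).tolist())
```

```text
44.0 [400.47500019 200.37015913 329.1371936 ] [-0.56574217 -0.06263763 -0.06365069]
[[298.8, 145.3], [315.5, 148.7], [312.7, 153.5], [295.7, 150.0]] [[247.8, 139.6], [263.0, 138.4], [264.8, 142.3], [249.4, 143.6]]
```

View pics/s12.png

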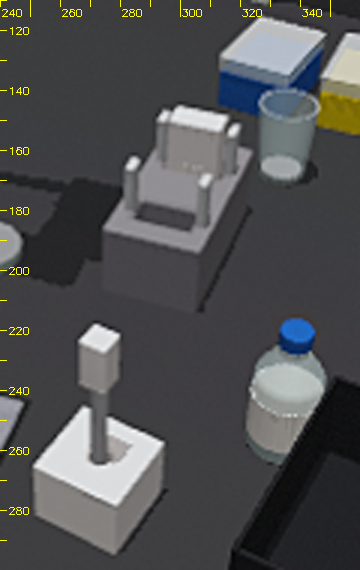

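View pics/t12.png

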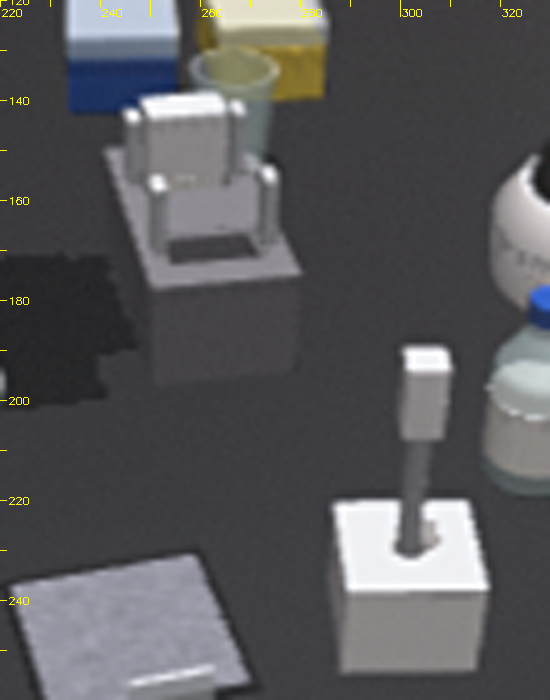

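View pics/scene12.png

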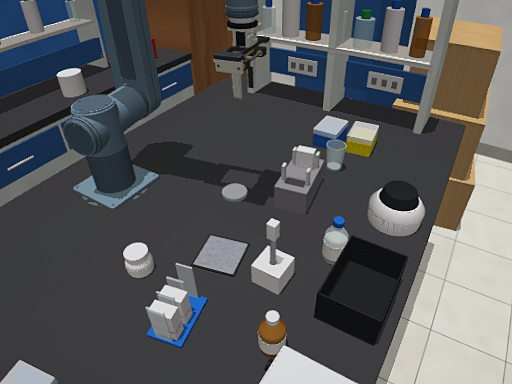

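Run:
```python
from bench import robot
robot.hand_in(); print(robot.current_t())
```

```text
the job is handed in; nothing more can be done
the job is handed in; nothing more can be done
```

The job was finished and handed in at about 44 s of the 72 s allowed. `hand_in` reports no verdict, so the results below come from my own checks.

- **Probing:** The wrist picture showed the left (+y) bay as the deeper one. The rod tip met its floor at about 11.9 mm above the bench, against 12 mm for bare floor, so that bay is empty. I did not probe the right bay.
- **Rod:** It went back into its stand at the grasp height I had started from, within 0.2 mm. The last pictures show it upright in the hole.
- **Mat step:** I lifted the tall cartridge by its narrow edges, stood it upright on the mat, let go, and took it again by its broad faces.
- **Seating:** The cartridge stopped on the bay floor with the tool at 96.0 mm, exactly the height expected when fully home. After release, its top matched the predicted position to about 1 px in both fixed views. Nothing else appeared to have moved, and the gripper was well clear of everything.

One disagreement: the camera views placed the bay 1–3 mm apart sideways. I used the close wrist view, and the cartridge went in with no sideways push.

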